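# Clamp the slide and close the slide scanner

## Task

The slide scanner on the bench stands open with a slide on its stage. With the fingertips alone, push the upright clamp frame down over the slide until it clicks under its roller catch and stays flat, then swing the light cover shut over it until it is flush, and press the start key on the front ledge. Push gently and do not grip, pinch or lift anything; leave the small things round the scanner where they are.

Things in the scene. Friction and masses are not known exactly. Their poses are not given: they have to be found in the camera images.
- scanner: bench-top slide scanner, white over grey plastic, 175 x 230 mm, deck 62 mm high; fixed, never tilted. Origin at bench height: front at x = -100 mm, back at x = +75 mm, sides at y = +/-115 mm. Its -x side (front, with the start key) faces the robot; +y is the left as the robot sees it.
- clamp (a joint): aluminium clamp frame, 66 mm wide (scanner x), 93 mm from hinge to free edge, 4 mm thick, 34 x 63 mm window; the 16 mm end bar carries a dark thumb pad. Hinged along scanner x on the scanner's left (+y). 0 = flat over the slide and caught, 1.72 rad = upright at its stop, leaning 9 degrees outward to +y. A light spring (under 1 N at the free edge) opens it unless caught.
- clamp_hinge (a point): middle of the clamp's hinge line, on the scanner at (-2, +53, 69) mm of scanner; same axes as the scanner
- clamp_edge (a point): top of the thumb pad on the clamp's end bar, 83 mm from the hinge line and 3 mm above the frame's mid plane; moves with the clamp
- cover (a joint): hollow grey light cover hinged along the scanner's back edge: 200 mm wide, 137 mm from hinge to front edge, 29 mm deep, with a finger lip 8 mm beyond that edge. 0 = shut flush, flat top 92 mm above the bench; at the start 1.6 to 1.8 rad, its flat outside to the back. The stiff hinge holds it at any angle; 1 to 3 N near its front edge moves it. It cannot shut while the clamp stands up.
- cover_hinge (a point): middle of the cover's hinge line, on the scanner at (+74, 0, 63) mm of scanner; same axes as the scanner
- cover_edge (a point): point on the flat outside of the cover, 120 mm from the hinge line towards its front edge and 29 mm out from it, on the middle; moves with the cover
- start_key (a joint): the start key's travel: 0 = out, 0.005 m = fully down (press it right down); a spring button of 4 N that comes back when let go
- start_key_top (a point): top middle of the start key, a round button 20 mm across in a low round collar on the front ledge, right of the middle, at (-80, -72) mm of scanner; it sinks 5 mm
- forceps: bystander, loose, to be left alone: steel tweezers, 16 x 125 x 10, lying flat, left of the scanner; origin at the centre of its underside
- coverslips_1: bystander, loose, to be left alone: small card box, 28 x 64 x 15, lying flat, left of the scanner; origin at the centre of its underside
- vial: bystander, loose, to be left alone: small capped specimen pot, 28 across and 48 tall, right of the scanner; origin at the centre of its underside
- chamber_case: bystander, loose, to be left alone: flat black case, 44 x 92 x 19, right of the scanner; origin at the centre of its underside
- eyepiece: bystander, loose, to be left alone: spare microscope eyepiece, 34 across and 44 tall, standing left of the scanner; origin at the centre of its underside
- catch_roller (a point): sprung steel roller, 8 mm thick, beside the stage at the scanner's right (-y): middle of the roller. The clamp's rounded nose meets it 9 mm above closed and must be pushed past it, about 6 N straight down on the end bar; half way it clicks, drops to 0 and stays by itself. Let go before the click and it springs up again.

How it is judged:
On the way, in this order (a step that is already met when the one before it is completed fails the run):
1. the clamp frame is flat and caught while the cover is still open (value of joint clamp below 0.03 rad and value of joint cover above 1.2 rad), for 0.3 s.
2. the cover is shut over the clamp (value of joint clamp below 0.03 rad and value of joint cover below 0.04 rad), for 0.2 s.
3. the start key is pressed (value of joint start_key above 0.0035 m and value of joint cover below 0.04 rad), for 0.05 s.
At the end, for the whole second after the job is handed in: the clamp is caught flat (within 0.03 rad), the cover is shut flush over it (within 0.04 rad, about 5 mm at its front edge), the start key has come back out, and the loose bystanders rest within 15 mm of where they stood (all of step 2 and value of joint start_key below 0.0015 m and linear speed of each of forceps, coverslips_1, vial, chamber_case, eyepiece below 0.02 m/s and distance of each of forceps, coverslips_1, vial, chamber_case, eyepiece from where it was at the start of the episode below 0.015 m); the robot touches nothing.
It fails at once if a small thing beside the scanner was lifted, carried or shifted by more than 15 mm (distance of any of forceps, coverslips_1, vial, chamber_case, eyepiece from where it was at the start of the episode above 0.015 m).
It fails at once if the start key was pressed before the cover was shut (value of joint start_key above 0.003 m and value of joint cover above 0.15 rad).
It fails at once if the clamp or the cover was gripped: over 35 N of finger force on the scanner while the clamp is above 0.15 rad, or while the cover is between 0.15 and 1.4 rad (contact force between the fingers and scanner above 35 N and (value of joint clamp above 0.15 rad or value of joint cover between 0.15 and 1.4 rad)).
It fails at once if the scanner was pushed roughly: over 90 N of finger force on it (contact force between the fingers and scanner above 90 N).
It also fails if it takes over 58 s, if anything falls off the work surface, if the arm or the gripper's body presses on something with over 40 N, if the wrist force passes 120 N, or if a joint passes its speed limit or range.

## Robot

A 7-joint arm with a two-finger parallel gripper is mounted at the origin on a cart in front of the work surface, level with it; the furniture and walls round the work are solid. World frame = base frame: x ahead of the robot, y to its left, z up, the work surface at z = 0. Lengths are in m, angles in rad, forces in N, time in s.
With the tool pointing down it reaches from about 0.4 to 0.85 m from the base axis. Payload 4.4 kg.
Tool frame: the origin (TCP) lies between the finger pads; the fingertips stand 17 mm ahead of it and the grasp point (between the pads) lies 2 mm behind it; z points along the fingers, y is the line along which they close (so a half turn about z gives the same grasp; the last joint's range is limited). The gripper opens to 94 mm and grips with 3 to 60 N. Pads are 16 mm wide; open, the fingers measure 119 mm over their backs; the gripper's body (75 mm by 177 mm) begins 78 mm behind the grasp point.
Start: joints at [-1.404, 0.628, 0.038, 1.517, -0.027, 0.996, -0.02], TCP at [0.15, 0.632, 0.222] pointing down, gripper open.
Joint ranges: [-3.06, 3.06], [-0.37, 2.12], [-1.25, 1.32], [0.18, 2.47], [-1.1, 4.24], [0.23, 1.98], [-2.94, 2.94]. Speed limits (rad/s): [2.57, 2.57, 3.14, 3.14, 3.14, 3.14, 3.14].

## Interface

Orientations are given as a unit quaternion [w, x, y, z].
In Python, from cell import env gives the robot as it stands.
- The arm moves only by the shell command python3 -m crank 'ROWS' [OPENING] [FORCE]. ROWS is JSON, a list of rows, each an object of numbers: "tx", "ty", "tz": the shift along the tool's x, y, z in units of 40 mm (1.0 is 40 mm); "twist": the turn about the tool's z in units of 6 degrees (1.0 is 6 degrees). A call has exactly 5 rows; each row shifts and turns the commanded pose from where the row before left it, along the tool's axes as they then stand; what a row does not reach is not made up. A row lasts 1/12 s, in which the tool goes at most 41.7 mm and 7.16 degrees, less where a joint would pass 70% of its speed; a pose out of reach is approached as far as the arm can. A call is refused whole if a number of a shift passes 1 or a number of a turn 1, either way. A call with a gripper value outside its range is refused whole. OPENING is the opening, from 0 (shut) to 1 (fully open), set as the call begins (- or left out, the last holds). The fingers move at their own pace and stop on an object; FORCE is the grip in N (left out, the last holds). Time passes only in rows, so rows that do not move let the fingers close, or fill a call up. It gives the time, the measured TCP pose, the force, the opening and the grip force at its end, in the units of the state.
- env.read_state(): the state, without advancing time (a new reading comes with each control period).
- env.snapshot(name): name is "scene" or "side" or "wrist"; returns the picture (384x512x3 uint8, red, green, blue); there is no depth.
- env.camera_params(name): a dict with "intrinsics" (3x3 intrinsics, pixels), "world_from_camera" (4x4, takes a point from camera to world coordinates). Camera axes: x right, y up, looking along -z (the intrinsics and any distortion apply to the point x, -y, -z); pixel columns grow to the right and rows downward; lengths in m; the calibration is good to about 2 mm. The wrist camera is an equidistant fisheye: a pixel r from the principal point sees the ray r / f radians off the axis. A picture is of the moment at which its call begins: read the wrist's pose just before it. camera_params takes no time and is no camera call; for the wrist camera it gives the pose at the moment of the call.
- env.job_done(): hands the job in; it is judged then, once.
Trained networks look in the newest picture that a camera, given by its name, has taken for a name from the list of things; names that differ only in an ending like _2 or _b are one class to them, and where a whole thing is asked for, a point or a joint stands for the part that bears it (a point fixed in the world has none). Each returns a list of dicts, best first, with "confidence" (0 to 1); they miss things now and then, are a little off and sometimes report something else, mostly with a low value. They report only what shows in the picture. A call takes as long as a camera call.
- env.outline_of(label, camera): "mask" (384x512 bool, what is visible of it) and "extent" ([centre column, centre row, width, height] in pixels, round what is visible of it).
- env.place_of(label, camera): "at" ([column, row] in pixels: a listed point, or the origin of a listed thing).
The state is a dict: "clock": time; "joint_positions": joint angles; "joint_vel": joint speeds; "effort": joint torques, N m; "ee_pos": TCP position; "ee_rot": TCP orientation; "contact_force": force on the tool from outside, world axes, zero at the start; "ft_torque": the same for the moment, N m; "finger_gap": finger opening in m; "grasp_force": force on a finger pad.
Only numpy, scipy, OpenCV 4.12 (cv2) and the standard library are available. Lean on these libraries where they do the work, as an engineer would, in place of code of your own. Each camera call takes 0.05 s, during which the arm holds its last target. There are 200 camera calls.

## Working session

There is one attempt and no reset: what is moved stays moved. The work goes in short steps, Python scripts to look and compute and a shell command to move; the robot and the scene stay as the last step left them, time stands still between calls to the robot, and variables do not carry over. Pictures are saved under pics/ and viewed, at most 10 in all, crops included, and the job is handed in when it is done.

```bash
ls; mkdir -p pics; cat > h.py <<'E'
import numpy as np, cv2
from cell import env
def snap(n,f=None):
    im=env.snapshot(n)
    if f: cv2.imwrite('pics/'+f,im[:,:,::-1])
    return im
def ray(n,px):
    c=env.camera_params(n);K=np.array(c['intrinsics']);T=np.array(c['world_from_camera'])
    p=np.linalg.inv(K)@[px[0],px[1],1]
    d=T[:3,:3]@np.array([p[0],-p[1],-1]);return T[:3,3],d/np.linalg.norm(d)
def atz(n,px,z):
    o,d=ray(n,px);return o+d*(z-o[2])/d[2]
def proj(n,P):
    c=env.camera_params(n);K=np.array(c['intrinsics']);T=np.linalg.inv(np.array(c['world_from_camera']))
    p=T[:3,:3]@P+T[:3,3];q=K@[p[0],-p[1],-p[2]];return q[:2]/q[2]
E
python3 - <<'E'
from h import *
np.set_printoptions(precision=3,suppress=True)
s=env.read_state();print(s)
for n in('scene','side'):
    snap(n,n+'0.png'); print(n,env.camera_params(n))
    for l in('clamp_hinge','clamp_edge','cover_hinge','cover_edge','start_key_top','catch_roller','scanner','forceps','coverslips_1','vial','chamber_case','eyepiece'):
        r=env.place_of(l,n); print(l,[(np.round(a['at'],1),round(a['confidence'],2)) for a in r[:2]])
a=cv2.imread('pics/scene0.png');b=cv2.imread('pics/side0.png')
E
```

```text
pics
{'clock': 0.0, 'joint_positions': array([-1.404,  0.629,  0.038,  1.518, -0.027,  0.996, -0.02 ]), 'joint_vel': array([ 0.   , -0.   , -0.001, -0.001,  0.002, -0.001,  0.   ]), 'effort': array([  0.   , -54.973,   1.144, -18.663,  -0.052,   0.024,   0.   ]), 'ee_pos': array([0.15 , 0.632, 0.222]), 'ee_rot': array([-0.   ,  0.116,  0.993, -0.001]), 'contact_force': array([ 0.017, -0.152, -0.471]), 'ft_torque': array([0.037, 0.042, 0.009]), 'grasp_force': 0.0, 'finger_gap': 0.09384951472588941}
scene {'intrinsics': array([[403.627,   0.   , 262.57 ],
       [  0.   , 403.627, 192.633],
       [  0.   ,   0.   ,   1.   ]]), 'world_from_camera': array([[-0.875,  0.232, -0.424,  0.115],
       [-0.483, -0.388,  0.785,  0.921],
       [ 0.017,  0.892,  0.452,  0.508],
       [ 0.   ,  0.   ,  0.   ,  1.   ]])}
clamp_hinge [(array([237.6, 204.9]), 0.65)]
clamp_edge [(array([232.3, 173.1]), 0.88)]
cover_hinge [(array([228.7, 190.2]), 0.72)]
cover_edge [(array([215.7, 140.4]), 0.97)]
start_key_top [(array([301.8, 193.2]), 0.56)]
catch_roller [(array([267.4, 188.9]), 0.91)]
scanner [(arra
[... 397 characters left out ...]
       [-0.134,  0.429, -0.893, -0.608],
       [ 0.01 ,  0.902,  0.431,  0.467],
       [ 0.   ,  0.   ,  0.   ,  1.   ]])}
clamp_hinge [(array([255.4, 181.8]), 0.78)]
clamp_edge [(array([254.3, 143.8]), 0.83)]
cover_hinge [(array([289.3, 195.2]), 0.71)]
cover_edge [(array([314.2, 146.7]), 0.79)]
start_key_top [(array([212.6, 199.9]), 0.48)]
catch_roller [(array([253.5, 199.2]), 0.96)]
scanner [(array([253.4, 221.1]), 0.63), (array([310.6, 145.6]), 0.18)]
forceps []
coverslips_1 [(array([256.5, 144.8]), 0.43)]
vial [(array([227.1, 259.5]), 0.89), (array([212.7, 201. ]), 0.56)]
chamber_case [(array([282.3, 263.1]), 0.74), (array([256. , 145.1]), 0.27)]
eyepiece [(array([275. , 182.3]), 0.6)]
```

```bash
cat > fit.py <<'E'
from h import *
from scipy.optimize import least_squares
obs={'scene':dict(clamp_hinge=(237.6,204.9),clamp_edge=(232.3,173.1),cover_hinge=(228.7,190.2),cover_edge=(215.7,140.4),start_key_top=(301.8,193.2),scanner=(253.5,220.6)),
'side':dict(clamp_hinge=(255.4,181.8),clamp_edge=(254.3,143.8),cover_hinge=(289.3,195.2),cover_edge=(314.2,146.7),start_key_top=(212.6,199.9),scanner=(253.4,221.1))}
def pts(th,cl=1.72,kz=.04):
    # cover: at angle th; closed dir -x, outside +z
    u=np.array([-np.cos(th),0,np.sin(th)]);n=np.array([np.sin(th),0,np.cos(th)])
    v=np.array([0,-np.cos(cl),np.sin(cl)]);m=np.array([0,np.sin(cl),np.cos(cl)])
    return dict(scanner=np.zeros(3),clamp_hinge=np.array([-.002,.053,.069]),cover_hinge=np.array([.074,0,.063]),
     clamp_edge=np.array([-.002,.053,.069])+.083*v+.003*m,cover_edge=np.array([.074,0,.063])+.12*u+.029*n,start_key_top=np.array([-.08,-.072,kz]))
def world(q,P):
    c,s=np.cos(q[2]),np.sin(q[2]);return np.array([q[0]+c*P[0]-s*P[1],q[1]+s*P[0]+c*P[1],P[2]])
def res(q):
    p=pts(q[3],1.72,q[4]);return np.concatenate([proj(n,world(q,p[k]))-o for n in obs for k,o in obs[n].items()])
if __name__=='__main__':
    np.set_printoptions(precision=4,suppress=True)
    r=least_squares(res,[.5,0,0,1.7,.04],loss='soft_l1',f_scale=2.);q=r.x;print(q,r.cost);print(res(q).reshape(-1,2).round(1).tolist())
    for k,v in pts(q[3],1.72,q[4]).items():print(k,world(q,v))
    print('roll?',[np.round(atz('scene',(267.4,188.9),.07),3),np.round(atz('side',(253.5,199.2),.07),3)])
    for n,l,px,z in(('scene','forceps',(220,265),0),('scene','cs',(187.8,241.3),0),('scene','eye',(171.5,253.8),0),('side','vial',(227.1,259.5),0),('side','case',(282.3,263.1),0),('side','eye',(275,182.3),0)):print(l,atz(n,px,z))
    a=cv2.imread('pics/scene0.png');b=cv2.imread('pics/side0.png')
    o=np.hstack([cv2.resize(a[80:330,100:400],(400,333)),cv2.resize(b[80:330,100:400],(400,333))]);cv2.imwrite('pics/both0.png',o)
E
python3 fit.py
```

```text
[ 0.5349  0.189  -0.1967  1.7128  0.0816] 14.025190845450041
[[1.0, 0.4], [1.0, 1.4], [2.1, -0.3], [0.6, 1.1], [-2.6, -0.9], [-0.3, 1.5], [-0.2, -0.8], [1.7, 0.3], [0.2, 0.2], [0.9, -1.9], [-1.2, 0.7], [0.9, -1.2]]
scanner [0.5349 0.189  0.    ]
clamp_hinge [0.5433 0.2414 0.069 ]
cover_hinge [0.6075 0.1745 0.063 ]
clamp_edge [0.5463 0.2564 0.1506]
cover_edge [0.6523 0.1656 0.1777]
start_key_top [0.4424 0.134  0.0816]
roll? [array([0.526, 0.136, 0.07 ]), array([0.528, 0.153, 0.07 ])]
forceps [0.5083 0.3708 0.    ]
cs [0.6194 0.3351 0.    ]
eye [0.6194 0.3903 0.    ]
vial [0.4654 0.0493 0.    ]
case [0.5658 0.0257 0.    ]
eye [0.6135 0.3751 0.    ]
```

View pics/both0.png

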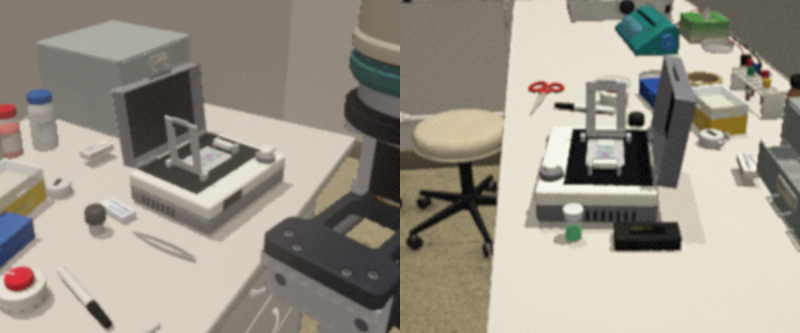

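```bash
cat > st.py <<'E'
import sys
from h import *
from scipy.spatial.transform import Rotation as R
Q=[float(v) for v in open('q.txt').read().split()]
def st():
    s=env.read_state();w,x,y,z=s['ee_rot'];M=R.from_quat([x,y,z,w]).as_matrix();tip=s['ee_pos']+.017*M[:,2]
    c,sn=np.cos(Q[2]),np.sin(Q[2]);d=tip-[Q[0],Q[1],0];return s,M,np.array([c*d[0]+sn*d[1],-sn*d[0]+c*d[1],d[2]])
if __name__=='__main__':
    s,M,p=st();a=np.degrees(Q[2]-np.arctan2(M[1,1],M[0,1])+np.pi/2)
    print('t %.2f tip_s(mm)'%s['clock'],np.round(p*1e3,1),'F',np.round(s['contact_force'],1),'gap %.3f'%s['finger_gap'],'twist units %.2f'%(-a/6),'down',np.round(M[:,2],3))
    if len(sys.argv)>1:
        t=np.array([float(v) for v in sys.argv[1:4]])/1e3-p;c,sn=np.cos(Q[2]),np.sin(Q[2])
        print('units tool:',np.round(M.T@[c*t[0]-sn*t[1],sn*t[0]+c*t[1],t[2]]/.04,2))
E
echo 0.5349 0.189 -0.1967 > q.txt; python3 st.py -2 110 205
```

```text
t 1.30 tip_s(mm) [-464.2  359.7  205.5] F [0.3 0.8 0.2] gap 0.094 twist units -0.35 down [-0. -0. -1.]
units tool: [-1.177e+01 -5.820e+00  1.000e-02]
```

```bash
python3 -m crank '[{"tx":-0.8,"ty":-0.4,"twist":-0.35},{"tx":-0.8,"ty":-0.4},{"tx":-0.8,"ty":-0.4},{"tx":-0.8,"ty":-0.4},{"tx":-0.8,"ty":-0.4}]' 0 10; python3 -m crank '[{"tx":-0.8,"ty":-0.4},{"tx":-0.8,"ty":-0.4},{"tx":-0.8,"ty":-0.4},{"tx":-0.8,"ty":-0.4},{"tx":-0.8,"ty":-0.4}]'; python3 -m crank '[{"tx":-0.8,"ty":-0.4},{"tx":-0.8,"ty":-0.4},{"tx":-0.8,"ty":-0.4},{},{}]'; python3 st.py -2 110 147
python3 - <<'E'
from h import *
im=snap('wrist','w1.png');c=env.camera_params('wrist');print(c)
for l in('clamp_hinge','clamp_edge','cover_hinge','start_key_top','catch_roller','scanner'):
    print(l,[(np.round(a['at'],1),round(a['confidence'],2)) for a in env.place_of(l,'wrist')[:2]])
E
```

```text
t 1.30 tip_s(mm) [-464.2  359.7  205.5] F [0.3 0.8 0.2] gap 0.094 twist units -0.35 down [-0. -0. -1.]
units tool: [-11.77  -5.82   1.46]
{'intrinsics': array([[297.31863964,   0.        , 255.95282053],
       [  0.        , 297.31863964, 189.12504104],
       [  0.        ,   0.        ,   1.        ]]), 'world_from_camera': array([[ 2.30816755e-01, -9.40944459e-01, -2.47683571e-01,
         7.81560865e-02],
       [ 9.72997234e-01,  2.23189432e-01,  5.88460676e-02,
         6.48994197e-01],
       [-9.05255908e-05, -2.54578088e-01,  9.67052216e-01,
         3.85633536e-01],
       [ 0.00000000e+00,  0.00000000e+00,  0.00000000e+00,
         1.00000000e+00]])}
clamp_hinge []
clamp_edge []
cover_hinge []
start_key_top []
catch_roller []
scanner []$[0]: bad value
$[0]: bad value
$[0]: bad value
```

View pics/w1.png

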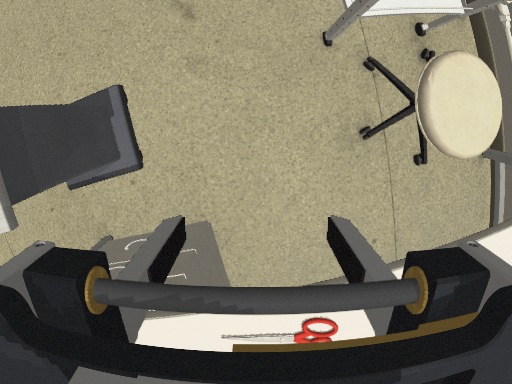

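The wrist picture shows only the floor and open fingers. The arm hasn't moved because all three calls were refused, so the rows probably need every key.

```bash
python3 -m crank '[{"tx":-0.8,"ty":-0.4,"tz":0,"twist":-0.35},{"tx":-0.8,"ty":-0.4,"tz":0,"twist":0},{"tx":-0.8,"ty":-0.4,"tz":0,"twist":0},{"tx":-0.8,"ty":-0.4,"tz":0,"twist":0},{"tx":-0.8,"ty":-0.4,"tz":0,"twist":0}]' 0 10;  python3 st.py -2 110 147
```

```text
clock: 2.07
ee_pos: [0.2916, 0.5207, 0.2226]
ee_rot: [0.0, 0.098, 0.995, 0.0]
contact_force: [0.8, -0.5, 0.4]
finger_gap: 0.0638
grasp_force: 0.0
t 2.07 tip_s(mm) [-303.5  277.8  205.6] F [ 0.8 -0.5  0.4] gap 0.064 twist units 0.01 down [ 0.  0. -1.]
units tool: [-7.53 -4.2   1.47]
```

```bash
python3 -m crank '[{"tx":-0.8,"ty":-0.44,"tz":0,"twist":0},{"tx":-0.8,"ty":-0.44,"tz":0,"twist":0},{"tx":-0.8,"ty":-0.44,"tz":0,"twist":0},{"tx":-0.8,"ty":-0.44,"tz":0,"twist":0},{"tx":-0.8,"ty":-0.44,"tz":0,"twist":0}]' >/dev/null;  python3 -m crank '[{"tx":-0.8,"ty":-0.44,"tz":0,"twist":0},{"tx":-0.8,"ty":-0.44,"tz":0,"twist":0},{"tx":-0.8,"ty":-0.44,"tz":0,"twist":0},{"tx":-0.8,"ty":-0.44,"tz":0,"twist":0},{"tx":-0.3,"ty":-0.2,"tz":0,"twist":0}]' >/dev/null; python3 st.py -2 110 147
python3 - <<'E'
from h import *
im=snap('wrist','w2.png');c=env.camera_params('wrist');T=np.array(c['world_from_camera']);print(T.round(4).tolist())
for l in('clamp_hinge','clamp_edge','cover_hinge','start_key_top','catch_roller','scanner'):
    print(l,[(np.round(a['at'],1),round(a['confidence'],2)) for a in env.place_of(l,'wrist')[:2]])
E
```

```text
t 2.90 tip_s(mm) [  1.1 107.8 205.6] F [ 2.4 -0.   0.7] gap 0.001 twist units -0.06 down [ 0.003 -0.003 -1.   ]
units tool: [0.08 0.06 1.46]
[[0.2036, -0.9459, -0.2526, 0.4847], [0.9791, 0.1959, 0.0554, 0.3085], [-0.0029, -0.2586, 0.966, 0.3853], [0.0, 0.0, 0.0, 1.0]]
clamp_hinge [(array([206.6, 177.2]), 0.66), (array([ 93.7, 211.5]), 0.65)]
clamp_edge [(array([207.7, 196.3]), 0.67), (array([292. , 207.4]), 0.6)]
cover_hinge [(array([173.1, 233.8]), 0.65)]
start_key_top [(array([ 94.3, 115.3]), 0.62)]
catch_roller [(array([123.7, 178.3]), 0.96), (array([208. , 193.6]), 0.59)]
scanner [(array([173.5, 168.6]), 0.75)]
```

View pics/w2.png

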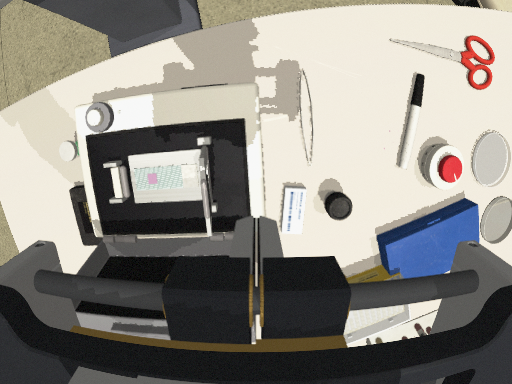

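Wrist view: the scanner is at upper left, with the key at (98,117), the roller at about (118,180) and the clamp edge-on near (208,175). The closed fingertips are clear of it at (255,225). Next I refine the fit with these points.

```bash
cat > fit2.py <<'E'
from fit import *
import fit
np.set_printoptions(precision=4,suppress=True)
c=env.camera_params('wrist');K=np.array(c['intrinsics']);Tw=np.array(c['world_from_camera'])
def pw(P):
    p=Tw[:3,:3].T@(P-Tw[:3,3]);d=np.array([p[0],-p[1],-p[2]]);r=np.hypot(d[0],d[1]);a=np.arctan2(r,d[2]);return K[:2,2]+K[0,0]*a*d[:2]/r
W=dict(clamp_hinge=(206.6,177.2),clamp_edge=(207.7,196.3),cover_hinge=(173.1,233.8),start_key_top=(96.5,116.2),scanner=(173.5,168.6))
def r2(q):
    p=pts(q[3],1.72,q[4]);return np.concatenate([res(q),np.concatenate([pw(world(q,p[k]))-o for k,o in W.items()])])
r=least_squares(r2,[.53,.19,-.2,1.7,.07],loss='soft_l1',f_scale=2.);q=r.x;print(q,r.cost);print(r2(q).reshape(-1,2).round(1).tolist())
J=r.jac;print('sd',np.sqrt(np.diag(np.linalg.inv(J.T@J)))*1.5)
open('q.txt','w').write('%f %f %f'%tuple(q[:3]))
E
python3 fit2.py; python3 st.py -2 105 147
```

```text
[ 0.5302  0.1957 -0.1746  1.7516  0.0797] 62.862022588170305
[[1.6, 2.3], [1.7, 3.1], [1.8, 1.4], [-1.4, 2.9], [-2.1, 0.9], [-0.0, 3.3], [-3.2, -1.9], [-1.5, -0.7], [-2.6, -1.4], [-0.3, -2.5], [-3.0, 0.5], [-1.6, -2.6], [-0.8, 1.5], [0.3, 3.5], [-4.6, 5.5], [-1.7, 0.2], [2.4, 1.2]]
sd [0.001  0.0009 0.0145 0.0263 0.0025]
t 3.25 tip_s(mm) [  1.4 108.7 205.5] F [0.4 0.5 0.2] gap 0.000 twist units -0.17 down [-0.001  0.001 -1.   ]
units tool: [ 0.08 -0.09  1.46]
```

```bash
python3 - <<'E'
from h import *
snap('wrist')
o={}
for l in('clamp_hinge','clamp_edge','cover_hinge','start_key_top','catch_roller','scanner'):
    print(l,[(np.round(a['at'],1),round(a['confidence'],2)) for a in env.place_of(l,'wrist')[:2]])
print(np.array(env.camera_params('wrist')['world_from_camera'])[:3,3])
E
```

```text
clamp_hinge [(array([200.8, 180.6]), 0.82)]
clamp_edge [(array([200.9, 201.7]), 0.81)]
cover_hinge [(array([168.5, 239.3]), 0.9)]
start_key_top [(array([ 86.2, 123.5]), 0.61)]
catch_roller [(array([119.6, 185.4]), 0.92)]
scanner [(array([168.6, 172.3]), 0.92)]
[0.47965299 0.31427901 0.38567551]
```

```bash
sed -i "s/^W=.*/W=dict(clamp_hinge=(200.8,180.6),clamp_edge=(200.9,201.7),cover_hinge=(168.5,239.3),start_key_top=(87,123),scanner=(168.6,172.3))/" fit2.py
python3 fit2.py; python3 st.py -2 105 147
```

```text
[ 0.5342  0.1872 -0.1499  1.7095  0.0841] 29.343842339970102
[[2.5, 0.5], [2.9, 1.5], [1.8, -0.1], [-0.3, 1.5], [-2.3, -3.1], [0.3, 1.3], [-1.5, -0.4], [0.0, 0.5], [0.0, -0.1], [0.3, -2.6], [-0.1, 0.9], [0.7, -0.8], [-0.2, 0.2], [0.2, 0.4], [-2.5, 2.6], [0.4, -0.7], [3.4, 0.3]]
sd [0.0007 0.0009 0.0112 0.0239 0.0026]
t 3.60 tip_s(mm) [  0.7 114.7 205.5] F [-0.6 -0.1  0.2] gap 0.000 twist units -0.44 down [-0.  0. -1.]
units tool: [ 0.06 -0.24  1.46]
```

```bash
python3 - <<'E'
from h import *
im=snap('wrist')
c=im[80:250,50:270,::-1];cv2.imwrite('pics/w3.png',cv2.resize(c,None,fx=3.5,fy=3.5,interpolation=cv2.INTER_CUBIC)[:600])
E
```

```text
(no output)
```

View pics/w3.png

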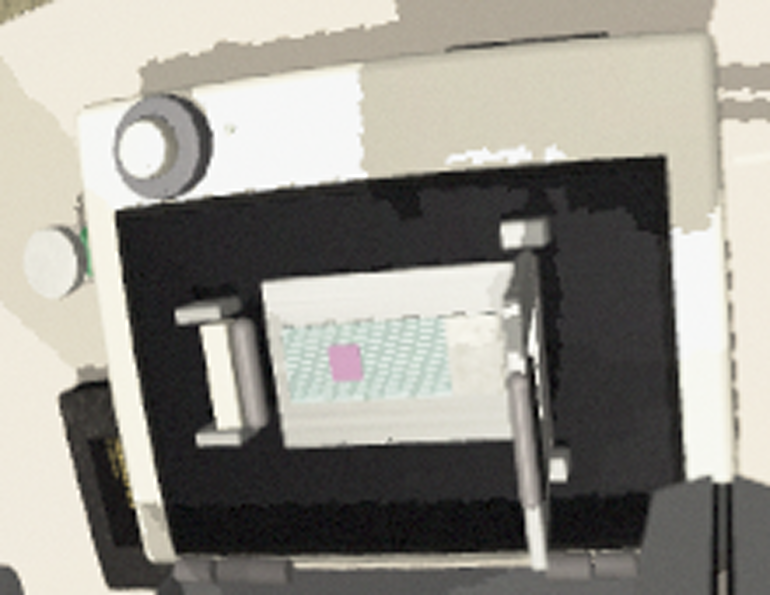

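Wrist crop: front deck corners at full-frame pixels (251,91) and (73,111), key cap at (91.4,122.3), and a clear roller and clamp. I add the corners to the fit to pin down the yaw.

```bash
sed -i "s/^W=.*/W=dict(clamp_hinge=(200.8,180.6),clamp_edge=(200.9,201.7),cover_hinge=(168.5,239.3),start_key_top=(91.4,122.3),scanner=(168.6,172.3),fl=(252.2,90),fr=(72.8,110.8))/; s/^def r2(q):/&\n    P0=dict(fl=np.array([-.1,.115,.062]),fr=np.array([-.1,-.115,.062]))/; s/p=pts(q\[3\],1.72,q\[4\]);return np.conc/p={**pts(q[3],1.72,q[4]),**P0};return np.conc/" fit2.py
cat >>fit2.py <<'E'
for k in ((119.6,185.4),):
    d=np.array(k)-K[:2,2];r=np.hypot(*d);a=r/K[0,0];v=np.array([d[0]/r*np.sin(a),-d[1]/r*np.sin(a),-np.cos(a)]);v=Tw[:3,:3]@v;P=Tw[:3,3]+v*(.075-Tw[2,3])/v[2]
    c,s=np.cos(q[2]),np.sin(q[2]);e=P-[q[0],q[1],0];print('roller_s',c*e[0]+s*e[1],-s*e[0]+c*e[1])
E
python3 fit2.py; python3 st.py -2 105 147
```

```text
[ 0.5346  0.1874 -0.1556  1.707   0.0792] 38.74833644183053
[[2.2, 0.4], [2.5, 1.5], [1.7, -0.1], [-0.2, 1.4], [-2.5, -1.1], [0.1, 1.3], [-1.2, -0.5], [0.4, 0.5], [0.2, -0.1], [0.4, -2.6], [0.0, 3.0], [0.9, -0.8], [0.3, 0.6], [0.8, 1.1], [-2.4, 2.8], [-1.2, -0.4], [3.8, 0.4], [1.2, -1.3], [-4.5, -1.3]]
sd [0.0007 0.0008 0.0083 0.0238 0.0031]
roller_s -0.002957066294004937 -0.044375849726671926
t 3.65 tip_s(mm) [-2.000e-01  1.142e+02  2.055e+02] F [-0.4  0.2  0.1] gap 0.001 twist units -0.39 down [ 0.  0. -1.]
units tool: [ 0.04 -0.23  1.46]
```

```bash
python3 -m crank '[{"tx":0,"ty":0,"tz":0.4,"twist":-0.39},{"tx":0,"ty":0,"tz":0.5,"twist":0},{"tx":0,"ty":-0.1,"tz":0.44,"twist":0},{"tx":0,"ty":-0.2,"tz":0,"twist":0},{"tx":0.05,"ty":-0.2,"tz":0,"twist":0}]' >/dev/null; python3 -m crank '[{"tx":0,"ty":-0.2,"tz":0,"twist":0},{"tx":0,"ty":-0.2,"tz":0,"twist":0},{"tx":0,"ty":-0.2,"tz":0,"twist":0},{"tx":0,"ty":-0.1,"tz":0,"twist":0},{"tx":0,"ty":0,"tz":0,"twist":0}]' ; python3 st.py -2 68 150
```

```text
clock: 4.48
ee_pos: [0.5433, 0.2514, 0.1696]
ee_rot: [0.0, 0.079, 0.997, -0.0]
contact_force: [-0.0, -0.0, -0.1]
finger_gap: 0.0005
grasp_force: 0.1
t 4.48 tip_s(mm) [ -1.4  64.5 152.6] F [-0.  -0.  -0.1] gap 0.000 twist units -0.02 down [ 0.001 -0.    -1.   ]
units tool: [0.02 0.09 0.07]
```

```bash
python3 -m crank '[{"tx":0,"ty":-0.25,"tz":0,"twist":0},{"tx":0,"ty":-0.24,"tz":0.03,"twist":0},{"tx":0,"ty":-0.3,"tz":0.09,"twist":0},{"tx":0,"ty":-0.29,"tz":0.14,"twist":0},{"tx":0,"ty":0,"tz":0,"twist":0}]' ; python3 st.py 4.6 4.6 130
python3 - <<'E'
from h import *
a=snap('scene');b=snap('side')
cv2.imwrite('pics/b4.png',np.hstack([cv2.resize(a[100:270,140:344],(400,333)),cv2.resize(b[100:270,160:364],(400,333))])[:,:,::-1])
E
```

```text
clock: 4.9
ee_pos: [0.535, 0.2058, 0.1571]
ee_rot: [-0.001, 0.079, 0.997, -0.002]
contact_force: [0.2, -0.6, 0.1]
finger_gap: 0.0
grasp_force: 0.0
t 4.90 tip_s(mm) [ -2.5  18.1 140.1] F [ 0.2 -0.6  0.1] gap 0.000 twist units -0.03 down [-0.003 -0.004 -1.   ]
units tool: [-0.18 -0.34  0.25]
```

View pics/b4.png

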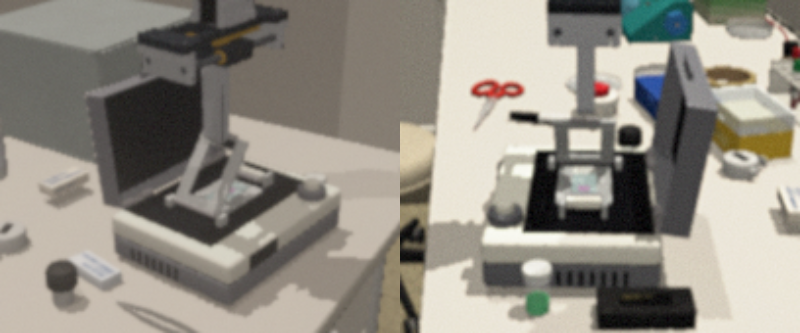

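Both views show the clamp tilted about 1 rad, with the closed fingers behind its end bar, as planned.

```bash
python3 -m crank '[{"tx":0,"ty":-0.34,"tz":0.25,"twist":0},{"tx":0,"ty":-0.17,"tz":0.2,"twist":0},{"tx":0,"ty":-0.16,"tz":0.23,"twist":0},{"tx":0,"ty":-0.11,"tz":0.25,"twist":0},{"tx":0,"ty":-0.1,"tz":0.25,"twist":0}]' >/dev/null;python3 -m crank '[{"tx":0,"ty":-0.05,"tz":0.12,"twist":0},{"tx":0,"ty":-0.05,"tz":0.12,"twist":0},{"tx":0,"ty":0,"tz":0,"twist":0},{"tx":0,"ty":0,"tz":0,"twist":0},{"tx":0,"ty":0,"tz":0,"twist":0}]' ; python3 st.py -2 -23 72
```

```text
clock: 5.83
ee_pos: [0.5304, 0.1721, 0.102]
ee_rot: [0.0, 0.077, 0.997, 0.0]
contact_force: [-0.8, 0.6, 0.5]
finger_gap: 0.0008
grasp_force: 0.2
t 5.83 tip_s(mm) [ -1.8 -15.8  85. ] F [-0.8  0.6  0.5] gap 0.001 twist units 0.01 down [ 0.001  0.    -1.   ]
units tool: [ 0.01 -0.18  0.32]
```

Now press down in small steps past the catch.

```bash
python3 -m crank '[{"tx":0,"ty":-0.1,"tz":0,"twist":0},{"tx":0,"ty":-0.1,"tz":0.1,"twist":0},{"tx":0,"ty":0,"tz":0.06,"twist":0},{"tx":0,"ty":0,"tz":0.05,"twist":0},{"tx":0,"ty":0,"tz":0,"twist":0}]';python3 -m crank '[{"tx":0,"ty":0,"tz":0.04,"twist":0},{"tx":0,"ty":0,"tz":0.04,"twist":0},{"tx":0,"ty":0,"tz":0.04,"twist":0},{"tx":0,"ty":0,"tz":0.0,"twist":0},{"tx":0,"ty":0,"tz":0,"twist":0}]' ; python3 st.py -2 -23 72
```

```text
clock: 6.25
ee_pos: [0.5291, 0.1623, 0.0936]
ee_rot: [0.0, 0.078, 0.997, -0.001]
contact_force: [0.4, -2.8, 4.0]
finger_gap: 0.0004
grasp_force: 2.1
clock: 6.67
ee_pos: [0.529, 0.1633, 0.0883]
ee_rot: [0.0, 0.078, 0.997, -0.0]
contact_force: [-0.4, -1.1, 1.1]
finger_gap: 0.0004
grasp_force: 1.0
t 6.67 tip_s(mm) [ -1.9 -24.7  71.3] F [-0.4 -1.1  1.1] gap 0.000 twist units -0.00 down [-0. -0. -1.]
units tool: [ 0.    0.04 -0.02]
```

```bash
python3 -m crank '[{"tx":0,"ty":0,"tz":0.04,"twist":0},{"tx":0,"ty":0,"tz":0.04,"twist":0},{"tx":0,"ty":0,"tz":0,"twist":0},{"tx":0,"ty":0,"tz":0,"twist":0},{"tx":0,"ty":0,"tz":0,"twist":0}]';python3 -m crank '[{"tx":0,"ty":0.1,"tz":-0.4,"twist":0},{"tx":0,"ty":0.1,"tz":-0.9,"twist":0},{"tx":0,"ty":0.1,"tz":-0.9,"twist":0},{"tx":0,"ty":0.1,"tz":-0.9,"twist":0},{"tx":0,"ty":0.2,"tz":-0.8,"twist":0}]' ; python3 st.py 145 0 235
python3 - <<'E'
from h import *
a=snap('scene');b=snap('side')
cv2.imwrite('pics/b5.png',np.hstack([cv2.resize(a[100:270,140:344],(400,333)),cv2.resize(b[100:270,160:364],(400,333))])[:,:,::-1])
for n in('scene','side'):
  for l in('clamp_edge','cover_edge','cover_hinge'):print(n,l,[(np.round(a['at'],1),round(a['confidence'],2)) for a in env.place_of(l,n)[:2]])
from fit import *
q=[.5346,.1874,-.1556]
for t in(0,.1,.2):print(t,[proj(n,world(q,pts(1.71,t)['clamp_edge'])).round(1) for n in('scene','side')])
E
```

```text
clock: 7.08
ee_pos: [0.5292, 0.1633, 0.0879]
ee_rot: [0.001, 0.078, 0.997, -0.0]
contact_force: [-4.4, -3.0, 26.7]
finger_gap: 0.0004
grasp_force: 13.1
clock: 7.5
ee_pos: [0.5325, 0.1874, 0.2432]
ee_rot: [0.0, 0.078, 0.997, 0.0]
contact_force: [0.1, 1.0, -0.4]
finger_gap: 0.0006
grasp_force: 0.0
t 7.50 tip_s(mm) [ -2.1  -0.4 226.2] F [ 0.1  1.  -0.4] gap 0.001 twist units -0.00 down [ 0.  0. -1.]
units tool: [-3.68  0.01 -0.22]
scene clamp_edge [(array([259.3, 192.9]), 0.71)]
scene cover_edge [(array([213.8, 139.4]), 0.92), (array([250.8, 218.2]), 0.16)]
scene cover_hinge [(array([226.2, 189.9]), 0.72)]
side clamp_edge [(array([257.1, 194. ]), 0.56)]
side cover_edge [(array([316.2, 146.9]), 0.66)]
side cover_hinge [(array([286.8, 196.2]), 0.72)]
0 [array([262.3, 191.5]), array([253.2, 197.1])]
0.1 [array([262.2, 188.5]), array([253.2, 193.3])]
0.2 [array([261.9, 185.7]), array([253.3, 189.4])]
```

View pics/b5.png

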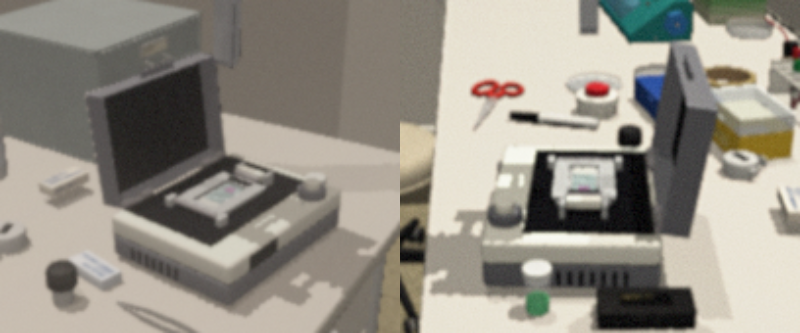

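Clamp lies flat and caught with the fingers away; the cover is still open. Next I go over and behind the cover.

```bash
python3 -m crank '[{"tx":-0.2,"ty":0,"tz":-0.5,"twist":0},{"tx":-0.7,"ty":0,"tz":-0.1,"twist":0},{"tx":-0.8,"ty":0,"tz":0,"twist":0},{"tx":-0.8,"ty":0,"tz":0,"twist":0},{"tx":-0.8,"ty":0,"tz":0,"twist":0}]' >/dev/null;python3 -m crank '[{"tx":-0.7,"ty":0,"tz":0,"twist":0},{"tx":0,"ty":0,"tz":0,"twist":0},{"tx":0,"ty":0,"tz":0.3,"twist":0},{"tx":0,"ty":0,"tz":0.3,"twist":0},{"tx":0,"ty":0,"tz":0,"twist":0}]' ; python3 st.py 131 0 185
python3 - <<'E'
from h import *
a=snap('scene');b=snap('side')
cv2.imwrite('pics/b6.png',np.hstack([cv2.resize(a[60:230,140:344],(400,333)),cv2.resize(b[60:230,200:404],(400,333))])[:,:,::-1])
E
```

```text
clock: 8.73
ee_pos: [0.6879, 0.1623, 0.2371]
ee_rot: [-0.004, 0.077, 0.997, -0.001]
contact_force: [-1.0, -0.5, -0.3]
finger_gap: 0.0003
grasp_force: 0.0
t 8.73 tip_s(mm) [155.2  -1.1 220.1] F [-1.  -0.5 -0.3] gap 0.000 twist units 0.00 down [-0.007 -0.002 -1.   ]
units tool: [0.6  0.03 0.88]
```

View pics/b6.png

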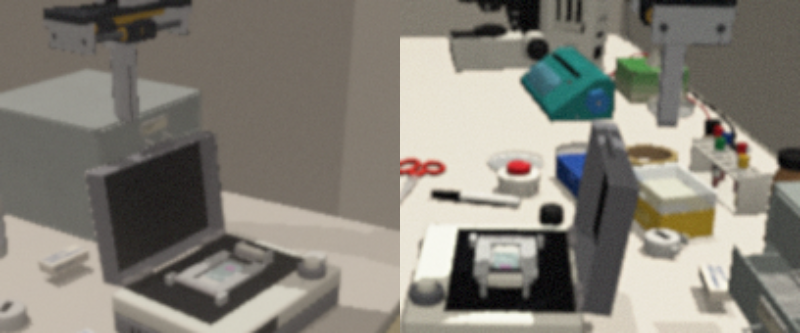

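```bash
python3 -m crank '[{"tx":0,"ty":0,"tz":0.45,"twist":0},{"tx":0,"ty":0,"tz":0.45,"twist":0},{"tx":0.15,"ty":0,"tz":0.05,"twist":0},{"tx":0.15,"ty":0,"tz":0,"twist":0},{"tx":0.15,"ty":0,"tz":0,"twist":0}]' >/dev/null;python3 -m crank '[{"tx":0.15,"ty":0,"tz":0,"twist":0},{"tx":0.15,"ty":0,"tz":0,"twist":0},{"tx":0.15,"ty":0,"tz":0,"twist":0},{"tx":0.15,"ty":0,"tz":0,"twist":0},{"tx":0,"ty":0,"tz":0,"twist":0}]' ; python3 st.py 90 0 184
```

```text
clock: 9.67
ee_pos: [0.649, 0.1696, 0.2045]
ee_rot: [0.001, 0.077, 0.997, 0.0]
contact_force: [2.1, 0.1, 1.2]
finger_gap: 0.0005
grasp_force: 0.9
t 9.67 tip_s(mm) [1.157e+02 1.000e-01 1.875e+02] F [2.1 0.1 1.2] gap 0.000 twist units 0.01 down [ 0.002  0.001 -1.   ]
units tool: [ 0.64 -0.    0.09]
```

```bash
python3 -m crank '[{"tx":0.2,"ty":0,"tz":0.04,"twist":0},{"tx":0.2,"ty":0,"tz":0.04,"twist":0},{"tx":0.2,"ty":0,"tz":0,"twist":0},{"tx":0.2,"ty":0,"tz":0,"twist":0},{"tx":0.2,"ty":0,"tz":0,"twist":0}]';python3 -m crank '[{"tx":0.25,"ty":0,"tz":0,"twist":0},{"tx":0.2,"ty":0,"tz":0.04,"twist":0},{"tx":0.2,"ty":0,"tz":0.05,"twist":0},{"tx":0.2,"ty":0,"tz":0.05,"twist":0},{"tx":0,"ty":0,"tz":0,"twist":0}]' ; python3 st.py 20.6 0 167.8
```

```text
clock: 10.08
ee_pos: [0.6083, 0.1753, 0.1998]
ee_rot: [-0.001, 0.078, 0.997, -0.0]
contact_force: [1.7, -0.9, -0.3]
finger_gap: 0.0006
grasp_force: 1.2
clock: 10.5
ee_pos: [0.5731, 0.1811, 0.1936]
ee_rot: [-0.002, 0.077, 0.997, -0.0]
contact_force: [0.2, -0.1, -1.2]
finger_gap: 0.0005
grasp_force: 0.0
t 10.50 tip_s(mm) [ 39.   -0.3 176.6] F [ 0.2 -0.1 -1.2] gap 0.001 twist units 0.01 down [-0.004 -0.    -1.   ]
units tool: [0.46 0.01 0.22]
```

```bash
python3 -m crank '[{"tx":0.15,"ty":0,"tz":0.07,"twist":0},{"tx":0.15,"ty":0,"tz":0.07,"twist":0},{"tx":0.15,"ty":0,"tz":0.08,"twist":0},{"tx":0,"ty":0,"tz":0,"twist":0},{"tx":0,"ty":0,"tz":0,"twist":0}]'; python3 st.py 1 0 153.6
python3 - <<'E'
from h import *
from fit import *
q=[.5346,.1874,-.1556]
a=snap('scene');b=snap('side')
cv2.imwrite('pics/b7.png',np.hstack([cv2.resize(a[60:230,140:344],(400,333)),cv2.resize(b[60:230,200:404],(400,333))])[:,:,::-1])
for n in('scene','side'):print(n,[(np.round(a['at'],1),round(a['confidence'],2)) for a in env.place_of('cover_edge',n)[:2]])
for t in(.6,.8,1.,1.2):print(t,[proj(n,world(q,pts(t,0)['cover_edge'])).round(1) for n in('scene','side')])
E
```

```text
clock: 10.92
ee_pos: [0.5573, 0.1836, 0.1851]
ee_rot: [-0.001, 0.077, 0.997, -0.0]
contact_force: [0.3, 0.7, 0.7]
finger_gap: 0.0004
grasp_force: 0.0
t 10.92 tip_s(mm) [ 22.9  -0.3 168.1] F [0.3 0.7 0.7] gap 0.000 twist units 0.01 down [-0.002 -0.    -1.   ]
units tool: [0.55 0.01 0.36]
scene [(array([247. , 155.7]), 0.7)]
side [(array([260. , 148.4]), 0.82)]
0.6 [array([257.1, 164.1]), array([250.6, 153.9])]
0.8 [array([250.3, 156. ]), array([260.5, 147.3])]
1.0 [array([242.8, 149.4]), array([271.8, 142.6])]
1.2 [array([234.8, 144.6]), array([283.9, 140.1])]
```

View pics/b7.png

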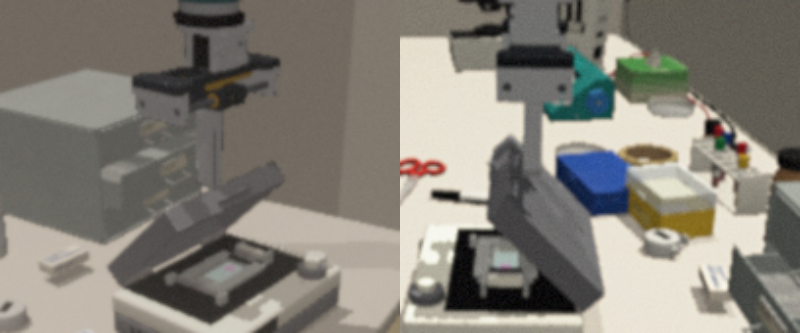

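The cover sits at about 0.8 rad with the fingers behind it, matching the plan. I continue along the arc.

```bash
python3 -m crank '[{"tx":0.18,"ty":0,"tz":0.11,"twist":0},{"tx":0.18,"ty":0,"tz":0.12,"twist":0},{"tx":0.18,"ty":0,"tz":0.14,"twist":0},{"tx":0.15,"ty":0,"tz":0.15,"twist":0},{"tx":0.14,"ty":0,"tz":0.15,"twist":0}]';python3 -m crank '[{"tx":0.12,"ty":0,"tz":0.15,"twist":0},{"tx":0.1,"ty":0,"tz":0.17,"twist":0},{"tx":0.1,"ty":0,"tz":0.17,"twist":0},{"tx":0.1,"ty":0,"tz":0.17,"twist":0},{"tx":0,"ty":0,"tz":0,"twist":0}]'; python3 st.py -28 0 114
```

```text
clock: 11.53
ee_pos: [0.5244, 0.1886, 0.1582]
ee_rot: [-0.0, 0.077, 0.997, -0.0]
contact_force: [1.1, -0.6, 0.4]
finger_gap: 0.0003
grasp_force: 0.5
clock: 11.95
ee_pos: [0.5068, 0.1911, 0.1308]
ee_rot: [-0.002, 0.077, 0.997, -0.001]
contact_force: [1.0, -0.9, -0.5]
finger_gap: 0.0003
grasp_force: 0.0
t 11.95 tip_s(mm) [-28.1  -0.8 113.8] F [ 1.  -0.9 -0.5] gap 0.000 twist units 0.01 down [-0.004 -0.001 -1.   ]
units tool: [-0.    0.02 -0.01]
```

```bash
python3 -m crank '[{"tx":0.08,"ty":0,"tz":0.12,"twist":0},{"tx":0.06,"ty":0,"tz":0.12,"twist":0},{"tx":0.05,"ty":0,"tz":0.12,"twist":0},{"tx":0,"ty":0,"tz":0.1,"twist":0},{"tx":0,"ty":0,"tz":0,"twist":0}]';python3 -m crank '[{"tx":0,"ty":0,"tz":0.04,"twist":0},{"tx":0,"ty":0,"tz":0.04,"twist":0},{"tx":0,"ty":0,"tz":0.04,"twist":0},{"tx":0,"ty":0,"tz":0,"twist":0},{"tx":0,"ty":0,"tz":0,"twist":0}]'; python3 st.py -36 0 92
```

```text
clock: 12.37
ee_pos: [0.5006, 0.1923, 0.1131]
ee_rot: [-0.001, 0.077, 0.997, -0.0]
contact_force: [0.7, -0.2, -0.5]
finger_gap: 0.0004
grasp_force: 0.0
clock: 12.78
ee_pos: [0.5015, 0.1924, 0.1093]
ee_rot: [0.0, 0.078, 0.997, 0.0]
contact_force: [-0.4, -0.4, 1.1]
finger_gap: 0.0006
grasp_force: 0.5
t 12.78 tip_s(mm) [-33.5  -0.3  92.3] F [-0.4 -0.4  1.1] gap 0.001 twist units 0.00 down [ 0.  0. -1.]
units tool: [0.06 0.01 0.01]
```

```bash
python3 -m crank '[{"tx":0,"ty":0,"tz":0.04,"twist":0},{"tx":0,"ty":0,"tz":0.03,"twist":0},{"tx":0,"ty":0,"tz":0,"twist":0},{"tx":0,"ty":0,"tz":0,"twist":0},{"tx":0,"ty":0,"tz":0,"twist":0}]'; python3 st.py -36 0 92
```

```text
clock: 13.2
ee_pos: [0.5015, 0.1923, 0.1089]
ee_rot: [0.0, 0.078, 0.997, 0.0]
contact_force: [-5.2, -2.3, 23.0]
finger_gap: 0.0003
grasp_force: 11.5
t 13.20 tip_s(mm) [-33.4  -0.3  91.9] F [-5.2 -2.3 23. ] gap 0.000 twist units -0.00 down [ 0.001  0.001 -1.   ]
units tool: [ 0.06  0.01 -0.  ]
```

```bash
python3 -m crank '[{"tx":0,"ty":0,"tz":-0.5,"twist":0},{"tx":0.4,"ty":-0.6,"tz":-0.6,"twist":0},{"tx":0.4,"ty":-0.6,"tz":-0.6,"twist":0},{"tx":0.4,"ty":-0.6,"tz":-0.1,"twist":0},{"tx":0,"ty":0,"tz":0,"twist":0}]' >/dev/null; python3 -m crank '[{"tx":0,"ty":0,"tz":0,"twist":0},{"tx":0,"ty":0,"tz":0,"twist":0},{"tx":0,"ty":0,"tz":0,"twist":0},{"tx":0,"ty":0,"tz":0,"twist":0},{"tx":0,"ty":0,"tz":0,"twist":0}]' >/dev/null; python3 st.py -82 -72 100
python3 - <<'E'
from h import *
from fit import *
q=[.5346,.1874,-.1556]
im=snap('wrist')
c=env.camera_params('wrist');K=np.array(c['intrinsics']);Tw=np.array(c['world_from_camera'])
def pw(P):
    p=Tw[:3,:3].T@(P-Tw[:3,3]);d=np.array([p[0],-p[1],-p[2]]);r=np.hypot(d[0],d[1]);a=np.arctan2(r,d[2]);return (K[:2,2]+K[0,0]*a*d[:2]/r).round(1)
for z in(.07,.075,.08):print('pred key',z,pw(world(q,np.array([-.08,-.072,z]))))
print([(np.round(a['at'],1),round(a['confidence'],2)) for a in env.place_of('start_key_top','wrist')[:2]])
for l in('cover_edge','cover_hinge'):print(l,[(np.round(a['at'],1),round(a['confidence'],2)) for a in env.place_of(l,'wrist')[:2]],pw(world(q,pts(0,0)[l])))
cv2.imwrite('pics/w8.png',cv2.resize(im[:,:,::-1],(800,600)))
E
```

```text
t 14.03 tip_s(mm) [-81.4 -71.7 160.9] F [0.3 0.  0.4] gap 0.001 twist units 0.01 down [-0.001 -0.    -1.   ]
units tool: [ 0.01 -0.01  1.52]
pred key 0.07 [256.3 193. ]
pred key 0.075 [256.3 194.5]
pred key 0.08 [256.3 196. ]
[(array([256.8, 197.8]), 0.63)]
cover_edge [(array([338.7, 236.4]), 0.7)] [333.5 234.4]
cover_hinge [(array([439.1, 192.9]), 0.74)] [316.6 315.9]
```

View pics/w8.png

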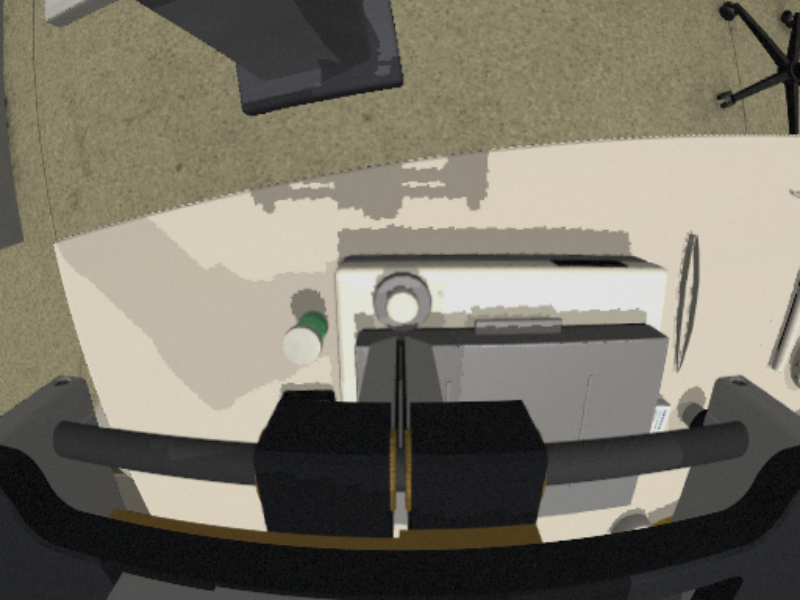

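The cover is shut. The key cap at (257,196) matches the prediction for z = 80 mm, directly under the tip. I press it now.

```bash
python3 -m crank '[{"tx":0,"ty":0,"tz":0.6,"twist":0},{"tx":0,"ty":0,"tz":0.6,"twist":0},{"tx":0,"ty":0,"tz":0.5,"twist":0},{"tx":0,"ty":0,"tz":0.1,"twist":0},{"tx":0,"ty":0,"tz":0,"twist":0}]'; python3 -m crank '[{"tx":0,"ty":0,"tz":0.07,"twist":0},{"tx":0,"ty":0,"tz":0.07,"twist":0},{"tx":0,"ty":0,"tz":0.07,"twist":0},{"tx":0,"ty":0,"tz":0,"twist":0},{"tx":0,"ty":0,"tz":0,"twist":0}]'; python3 st.py -82 -72 80
```

```text
clock: 14.65
ee_pos: [0.4419, 0.1283, 0.1055]
ee_rot: [-0.001, 0.078, 0.997, -0.001]
contact_force: [0.1, -0.0, 0.2]
finger_gap: 0.0006
grasp_force: 0.0
clock: 15.07
ee_pos: [0.4431, 0.1287, 0.0984]
ee_rot: [0.0, 0.078, 0.997, 0.0]
contact_force: [0.5, -0.1, 0.3]
finger_gap: 0.0006
grasp_force: 0.0
t 15.07 tip_s(mm) [-81.3 -72.2  81.4] F [ 0.5 -0.1  0.3] gap 0.001 twist units 0.00 down [ 0.001  0.    -1.   ]
units tool: [0.02 0.   0.04]
```

```bash
for i in 1; do python3 -m crank '[{"tx":0,"ty":0,"tz":0.05,"twist":0},{"tx":0,"ty":0,"tz":0.05,"twist":0},{"tx":0,"ty":0,"tz":0,"twist":0},{"tx":0,"ty":0,"tz":0,"twist":0},{"tx":0,"ty":0,"tz":0,"twist":0}]'|grep -E 'pos|contact'; python3 -m crank '[{"tx":0,"ty":0,"tz":0.04,"twist":0},{"tx":0,"ty":0,"tz":0.04,"twist":0},{"tx":0,"ty":0,"tz":0,"twist":0},{"tx":0,"ty":0,"tz":0,"twist":0},{"tx":0,"ty":0,"tz":0,"twist":0}]'|grep -E 'pos|contact'; done
```

```text
ee_pos: [0.4431, 0.1287, 0.0942]
contact_force: [0.3, 1.0, 3.0]
ee_pos: [0.4432, 0.1287, 0.0928]
contact_force: [-3.8, -1.6, 26.0]
```

```bash
python3 -m crank '[{"tx":0,"ty":0,"tz":-0.2,"twist":0},{"tx":0,"ty":0,"tz":-0.5,"twist":0},{"tx":0,"ty":0,"tz":-0.7,"twist":0},{"tx":0,"ty":0,"tz":-0.7,"twist":0},{"tx":0.2,"ty":0,"tz":-0.5,"twist":0}]'|tail -3; python3 -m crank '[{"tx":0,"ty":0,"tz":0,"twist":0},{"tx":0,"ty":0,"tz":0,"twist":0},{"tx":0,"ty":0,"tz":0,"twist":0},{"tx":0,"ty":0,"tz":0,"twist":0},{"tx":0,"ty":0,"tz":0,"twist":0}]'|head -2
python3 - <<'E'
from h import *
from fit import *
q=[.5346,.1874,-.1556]
for n in('scene','side'):
  im=snap(n,n+'9.png')
  print(n,[(l,np.round(env.place_of(l,n)[0]['at'],1),proj(n,world(q,pts(0,0,.08)[l])).round(1)) for l in('cover_edge','start_key_top') if env.place_of(l,n)])
a,b=cv2.imread('pics/scene9.png'),cv2.imread('pics/side9.png')
cv2.imwrite('pics/b9.png',np.hstack([cv2.resize(a[130:300,140:344],(400,333)),cv2.resize(b[130:300,160:364],(400,333))]))
E
```

```text
contact_force: [0.7, -0.1, 0.5]
finger_gap: 0.0004
grasp_force: 0.0
clock: 16.73
ee_pos: [0.4343, 0.1295, 0.1936]
scene [('cover_edge', array([269.5, 191. ]), array([269.7, 193.7])), ('start_key_top', array([300. , 195.9]), array([299.3, 191.8]))]
side [('cover_edge', array([232.9, 185.1]), array([232.6, 181.7])), ('start_key_top', array([252.4, 220.3]), array([212.6, 202.5]))]
```

View pics/b9.png

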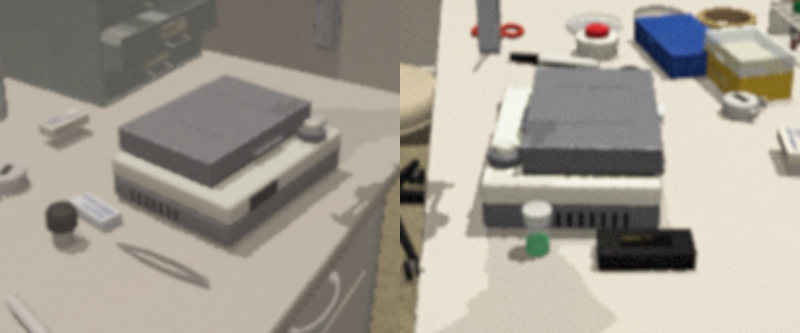

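The cover is shut flush, the small things haven't moved, and the arm is clear. I hand the job in.

```bash
python3 -c "from cell import env; print(env.job_done())"
```

```text
the job is handed in; nothing more can be done
None
```

I closed the clamp until it clicked, shut the cover flush over it, pressed the start key down to its stop, and handed the job in at about 17 s; the judge's verdict was not shown.

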